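Snap the hose clip shut with the pliers beside the tank

ROBOT

A 6-joint arm with a two-finger parallel gripper is mounted at the origin on the work surface. World frame = base frame: x ahead of the robot, y to its left, z up, the work surface at z = 0. Lengths are in mm, angles in rad, forces in N, time in s.
With the tool pointing down it reaches from about 275 to 825 mm from the base axis. Payload 4.9 kg.
Tool frame: the origin (TCP) lies where the fingers leave the gripper's body, on its centre line; the fingertips stand 73 mm ahead of it and the grasp point (between the pads) lies 54 mm ahead of it; z points along the fingers, y is the line along which they close (so a half turn about z gives the same grasp; the last joint's range is limited). The gripper opens to 85 mm and grips with 20 to 120 N. Pads are 22 mm wide; open, the fingers measure 114 mm over their backs; the gripper's body (76 mm by 85 mm) begins 54 mm behind the grasp point. The pads swing forward as they close: fully open they stand 13 mm farther back than shut.
Start: joints at [-1.437, 0.326, -0.193, 1.052, 0, 1.437], TCP at [145.547, -530.41, 303.881] pointing down, gripper open.
Joint ranges: [-2.65, 2.65], [-0.97, 1.79], [-1.3, 1.35], [-1.93, 2.1], [-1.47, 1.37], [-3.14, 3.14]. Speed limits (rad/s): [2.57, 2.57, 3.14, 3.14, 3.14, 3.14].

INTERFACE

Orientations are given as [roll, pitch, yaw] about the fixed x, y, z axes, in that order (R = Rz(yaw) Ry(pitch) Rx(roll)).
In Python, from rig import telemetry, capture, order, nets gives the robot as it stands.
- The arm moves only by the tool servo_tool, never from a script. Its argument "motion" is a list of rows, each an object with "claw": the finger opening in m, from 0 to 0.0854; "offset": the shift along the tool's x, y, z in m, a list of three; "twist": the turn, a rotation vector about the tool's x, y, z in degrees, a list of three. A call has 1 to 12 rows; each row shifts and turns the commanded pose from where the row before left it, along the tool's axes as they then stand; what a row does not reach is not made up. A row lasts 1/10 s, in which the tool goes at most 50 mm and 8.59 degrees, less where a joint would pass 70% of its speed; a pose out of reach is approached as far as the arm can. A call is refused whole if a number of a shift passes 0.05 or a number of a turn 8.59, either way. A call with a gripper value outside its range is refused whole. The fingers move at their own pace and stop on an object; "force" is the grip in N (left out, the last holds). Time passes only in rows, so rows that do not move let the fingers close. It gives the time, the measured TCP pose, the force, the opening and the grip force at its end, in the units of the state.
- telemetry.observe(): the state, without advancing time (a new reading comes with each control period).
- capture(name): name is "scene" or "top"; returns a dict with "image" (384x512x3 uint8, red, green, blue), "depth" (384x512 float32, mm along the optical axis (not along the pixel's ray), 0 where there is no reading), "fx", "fy", "cx", "cy" (pixels), "R" (3x3) and "t" (3): a world point X has camera coordinates R X + t. Camera axes: x right, y down, z forward; pixel columns grow to the right and rows downward; lengths in mm; the calibration is good to about 2 mm. A picture is of the moment at which its call begins.
- order.close_job(): hands the job in; it is judged then, once.
Trained networks look in a picture, given as the dict that the camera call returned (one of the last four; its "shot" number tells which), for a name from the list of things; names that differ only in an ending like _2 or _b are one class to them, and where a whole thing is asked for, a point or a joint stands for the part that bears it (a point fixed in the world has none). Each returns a list of dicts, best first, with "conf" (0 to 1); they miss things now and then, are a little off and sometimes report something else, mostly with a low value. They report only what shows in the picture. A call takes as long as a camera call. They do not tell look-alikes from the thing itself.
- nets.masks_of(query, picture): "pixels" (384x512 bool, what is visible of it).
- nets.spot_point(query, picture): "location" ([x, y, z] in mm, in the coordinates of the camera as it stood for that picture, good to about 4 mm: a listed point, or the origin of a listed thing).
The state is a dict: "clock": time; "joints": joint angles; "dq": joint speeds; "tau": joint torques, N m; "ee_pos": TCP position; "ee_rot": TCP orientation; "force": force on the tool from outside, world axes, zero at the start; "torque": the same for the moment, N m; "grip_width": opening from 0.0 (shut) to 1.0 (fully open); "grasp_force": force on a finger pad.
Only numpy, scipy, OpenCV 4.12 (cv2) and the standard library are available. Lean on these libraries where they do the work, as an engineer would, in place of code of your own. Each camera call takes 0.05 s, during which the arm holds its last target. There are 200 camera calls.

TASK

Stand the hose tail that carries the open two-lug clip in front of the pliers, so that the clip's two lugs sit between the open jaws, and let go of it. Then squeeze the handles of the pliers together until the clip snaps shut and let them spring open again, leaving the hose tail standing there with its clip shut. Close the clip with the pliers only, never with the fingers, and leave the plain hose tail, the tweezers and the dish where they are.

Things in the scene. Friction and masses are not known exactly. Their poses are not given: they have to be found in the camera images.
- stem (a point): Grasp point of the loose grey hose tail with the clip (0.19 kg, upright): round stem 24 mm across (barbs 27 mm near its top), 75 mm tall, on a round foot 40 mm across, 4 mm thick. Point on the stem axis, 52 mm above the ledge. z up; x runs out along the clip's fixed lug. The plain hose tail nearby (not listed) has the same stem and foot but no clip.
- lugs (a point): Midway between the two lugs of the white open clip: 40 mm from the stem axis along its x, 4 mm to its -y, 14 mm above the ledge; axes as stem. The band round the stem is 32 mm across; the flat upright lugs are 4 mm thick, 5 to 23 mm above the ledge, and end 50 mm from the stem axis. Over their outer faces: open 20 mm at the tips, shut 10 mm.
- clip (a joint): Clip lug angle, rad: 0 = open as found, 0.2 = snapped shut. An over-centre spring: about 8 N at the lugs snaps it; past 0.1 it snaps on by itself and stays shut.
- pliers: Loose hand pliers lying flat, 0.27 kg, 145 mm long, steel jaws, black handle grips. Origin: underside of the hinge pin; x from hinge to jaws, midway between the halves when open; z up. Jaws reach 63 mm ahead of the hinge, 6 to 20 mm above the ledge; open gap 37 mm at 40 mm ahead, 52 mm at the tips. Hinge boss 26 mm across, 22 mm high.
- jaws (a point): Midway between the open jaws, 52 mm ahead of the hinge, 13 mm above the ledge; axes as pliers. The clip's lugs belong here, with the stem beyond the jaw tips: stem about 92 mm ahead of the hinge, its lugs pointing back towards the hinge.
- handles (a point): Midway between the handle grips, 42 mm behind the hinge, 12 mm above the ledge: squeeze here, along its y; axes as pliers. Grips are 10 mm thick, 24 mm tall (they stand on the ledge), run 24 to 80 mm behind the hinge and splay to the rear: open 57 mm over their outer faces here, 65 mm at 11 mm farther back; fully squeezed 28 mm.
- squeeze (a joint): How far the pliers are squeezed, rad: 0 = open, 0.64 = jaws parallel, 10 mm apart, 0.66 = stop. A spring opens them: 2 to 5 N at the handles, plus about 8 N to snap the clip.
There are look-alikes about, which are no part of the job. Leave any blue or orange look-alike of the part that bears stem alone. There is more than one size of the pliers; the one meant has the size given above.

How it is judged:
By the outcome, as a careful person would: the job done as asked, in the order asked, and still so for the second after the job is handed in, with the robot touching nothing.
It also fails if it takes over 42 s, if anything falls off the work surface, if the arm or the gripper's body presses on something with over 40 N, if the wrist force passes 120 N, or if a joint passes its speed limit or range.

## Working session

There is one attempt and no reset: what is moved stays moved. The work goes in short steps, Python scripts to look and compute and a tool call to move; the robot and the scene stay as the last step left them, time stands still between calls to the robot, and variables do not carry over. Pictures are saved under pics/ and viewed, at most 10 in all, crops included, and the job is handed in when it is done.

Besides the shell and the picture viewer there is one more tool, called in YAML: its name, and indented under it one key for each argument. servo_tool: Moves the arm, as the interface text tells. Its arguments: {"type":"object","properties":{"motion":{"type":"array"},"force":{"type":"number"}},"required":["motion"]}

```bash
mkdir -p pics; ls; cat > h.py <<'E'
import numpy as np, cv2
from rig import telemetry, capture, order, nets
def save(c,name): cv2.imwrite('pics/'+name, c['image'][:,:,::-1])
def world(c,p): return np.array(c['R']).T@(np.array(p)-np.array(c['t']))
def cloud(c,step=1):
    d=c['depth']; v,u=np.mgrid[0:384,0:512]
    P=np.stack([(u-c['cx'])/c['fx']*d,(v-c['cy'])/c['fy']*d,d],-1)
    W=(P-np.array(c['t']))@np.array(c['R']); W[d==0]=np.nan
    return W
def pix(c,w):
    q=np.array(c['R'])@np.array(w)+np.array(c['t']); return (q[0]/q[2]*c['fx']+c['cx'],q[1]/q[2]*c['fy']+c['cy'])
E
python3 - <<'E'
from h import *
np.set_printoptions(precision=1,suppress=True)
for n in ['top','scene']:
    c=capture(n); save(c,n+'1.png')
    W=cloud(c)
    for q in ['stem','lugs','pliers','jaws','handles']:
        for r in nets.spot_point(q,c): print(n,q,round(r['conf'],2),world(c,r['location']),np.round(pix(c,world(c,r['location']))))
    np.savez(n+'1.npz',W=W,img=c['image'])
print(telemetry.observe())
a=cv2.imread('pics/top1.png');b=cv2.imread('pics/scene1.png')
cv2.imwrite('pics/both.png',cv2.resize(np.vstack([a,b]),(400,600)))
E
```

```text
pics
top stem 0.88 [473.8 378.8  47.7] [119. 195.]
top stem 0.72 [448.8 304.6  57.5] [158. 209.]
top stem 0.68 [345.5 297.4  52.8] [159. 267.]
top lugs 0.95 [449.5 262.   12.1] [184. 212.]
top lugs 0.7 [438.1 404.5  13.7] [109. 216.]
top lugs 0.64 [322.8 323.6  12.6] [147. 279.]
top lugs 0.18 [525.5  37.8  13.6] [301. 177.]
top pliers 0.63 [535.7 -17.6   0.8] [327. 174.]
top pliers 0.55 [404.8 -76.3  -1. ] [357. 241.]
top jaws 0.88 [ 411.7 -114.1   11.3] [378. 237.]
top jaws 0.74 [541.1 -61.4  13.9] [351. 171.]
top jaws 0.59 [526.1  35.6  10.8] [302. 177.]
top handles 0.91 [398.8 -45.5   6.5] [343. 243.]
top handles 0.81 [540.6 -59.8  12.6] [350. 171.]
top handles 0.51 [526.1  36.1   9.5] [301. 177.]
scene stem 0.92 [346.1 294.4  50.5] [334. 150.]
scene stem 0.79 [445.3 304.2  49.1] [339. 182.]
scene stem 0.76 [466.7 383.   51.7] [386. 194.]
scene lugs 0.95 [447.4 263.3  12.2] [314. 196.]
scene lugs 0.78 [434.2 401.5   9. ] [389. 201.]
scene pliers 0.86 [405.1 -76.8  -1.6] [148. 169.]
scene pliers 0.63 [534.8 -17.3   1.3] [153. 214.]
scene pliers 0.57 [542.  -54.1   8.6] [131. 212.]
scene jaws 0.77 [527.9  36.7   8.4] [183. 212.]
scene jaws 0.72 [ 413.7 -117.3    7.8] [127. 166.]
scene handles 0.91 [541.6 -56.9  10.3] [129. 211.]
scene handles 0.71 [400.6 -48.7   8.1] [161. 165.]
{'clock': 0.6, 'joints': array([-1.4,  0.3, -0.2,  1.1, -0. ,  1.4]), 'dq': array([-0.,  0., -0., -0.,  0.,  0.]), 'tau': array([ -0. , -44.3,  26.3,   0. ,  -0. ,   0. ]), 'ee_pos': array([ 145.5, -530.4,  303.9]), 'ee_rot': array([-3.1,  0. ,  0.3]), 'force': array([0.7, 0.2, 0.6]), 'torque': array([-0. , -0. ,  0.1]), 'grasp_force': 0.0, 'grip_width': 1.0006073156483681}
```

```bash
python3 - <<'E'
import cv2,numpy as np
a=cv2.imread('pics/top1.png');b=cv2.imread('pics/scene1.png')
x=cv2.resize(a[150:310,80:400],(800,400),interpolation=cv2.INTER_CUBIC)
cv2.imwrite('pics/topc.png',x)
x=cv2.resize(b[110:260,100:420],(800,375),interpolation=cv2.INTER_CUBIC)
cv2.imwrite('pics/scenec.png',x)
E
```

```text
(no output)
```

View pics/topc.png

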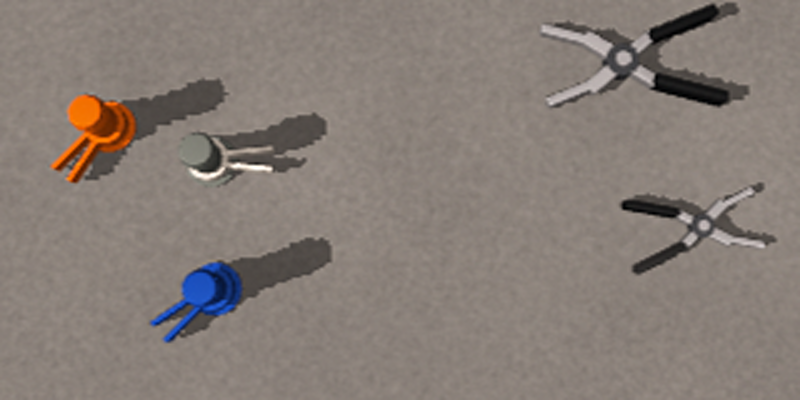

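View pics/scenec.png

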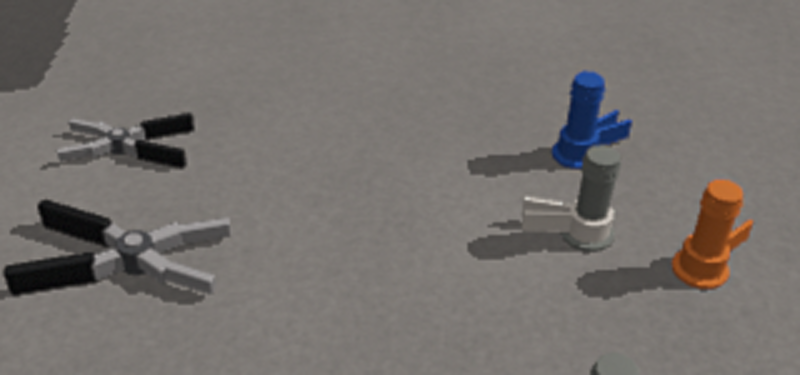

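Top crop: the candidates for stem are orange (px 117,197), grey with white clip (158,210), and blue (163,265). Grey with the white clip is the one meant; its lugs point right. The candidates for pliers are large (327,174) and small (361,240). The large one, jaws pointing left toward the hose, should be the 145 mm pair, and I'll check its size now.

```bash
python3 - <<'E'
from h import *
np.set_printoptions(precision=1,suppress=True)
for n in ['top','scene']:
    f=np.load(n+'1.npz'); W=f['W']; img=f['img'].astype(int)
    z=np.nan_to_num(W[...,2],nan=0); 
    m=(z>5).astype(np.uint8); k,l,st,ce=cv2.connectedComponentsWithStats(m)
    for i in range(1,k):
        if st[i,4]<15: continue
        p=W[l==i]; print(n,st[i],'min',p.min(0),'max',p.max(0),'med',np.median(p,0), img[l==i].mean(0))
    P=W.reshape(-1,3); I=img.reshape(-1,3)
    # stem top
    s=P[(P[:,2]>70)&(np.hypot(P[:,0]-447,P[:,1]-304)<30)]; print('stemtop',s.mean(0),s.min(0),s.max(0))
    lug=P[(P[:,2]>17)&(P[:,2]<30)&(P[:,1]<285)&(P[:,1]>240)&(abs(P[:,0]-448)<25)]
    for y0 in range(250,285,6):
        q=lug[(lug[:,1]>y0)&(lug[:,1]<=y0+6)]; print('lug y',y0,np.sort(q[:,0]))
    for (cx,cy) in [(535,-17),(405,-77)]:
        b=(P[:,2]>6)&(P[:,2]<40)&(np.hypot(P[:,0]-cx,P[:,1]-cy)<100)&(I.min(1)>=0)
        q=P[b]; (c0,sz,a)=cv2.minAreaRect(q[:,:2].astype(np.float32)); print('pl',c0,sz,a, 'hi',q[q[:,2]>21].mean(0) if (q[:,2]>21).any() else 0)
        print(cv2.boxPoints((c0,sz,a)))
from rig import telemetry
print(np.array2string(telemetry.observe()['ee_rot'],precision=4))
c=np.load('top1.npz'); print(c['W'][0,0],c['W'][0,-1],c['W'][-1,0],c['W'][-1,-1])
E
```

```text
top [  11    0  119   63 5966] min [744.1 395.9  13.7] max [887.8 623.4 140.5] med [797.5 502.8  24.8] [148.9 110.5  74.9]
top [ 458   41   54   88 3302] min [ 638.6 -400.2    5. ] max [ 795.5 -289.2   93.2] med [ 713.6 -324.3   82.8] [208.2 200.6 189.5]
top [ 276   44   43   41 1285] min [711.6   5.8   5. ] max [800.8  91.8  31.5] med [766.   46.2  16.4] [215.7 202.4 187.9]
top [156 100  22  26 307] min [625.1 287.3   5.1] max [650.1 322.8  79.1] med [632.8 302.3  65.9] [89.6 89.4 82.5]
top [296 152  76  41 961] min [495.7 -98.6   5.4] max [578.8  48.1  27.9] med [531.1 -26.6  20.6] [93.9 89.6 89.2]
top [436 158  37  63 338] min [ 451.4 -301.8    5. ] max [ 575.5 -237.    14.8] med [ 510.5 -271.9    9.1] [145.7 137.8 136.3]
top [101 188  32  35 538] min [425.5 364.    5.1] max [488.6 416.5  78.3] med [462.1 381.   24.2] [173.7  77.2   8.8]
top [152 203  38  20 419] min [430.4 251.5   5.1] max [463.7 313.4  78.6] med [443.1 292.4  29.3] [133.3 127.9 119. ]
top [329 225  57  35 477] min [ 368.4 -125.5    5.1] max [436.2 -17.9  20. ] med [405.6 -71.4  15. ] [101.7  96.9  96. ]
top [141
[... 3315 characters left out ...]
41.9 442.5 442.8 443.1 443.1 443.2 443.7 451.6 451.9
 452.3 453.  453.  453.7 454.2 454.5 454.7 454.9]
lug y 280 [438.7 439.7 439.9 441.7 441.7 442.1 442.7 442.9 443.3 444.2 444.6 450.2
 451.1 451.1 452.2 453.  453.1 453.5 454.2]
pl (535.6204833984375, -22.7049560546875) (77.25125885009766, 143.2549285888672) 6.592411994934082 hi [540.2 -56.3  22.5]
[[489.   44. ]
 [505.5 -98.3]
 [582.2 -89.4]
 [565.8  52.9]]
pl (405.7966003417969, -70.26333618164062) (56.636539459228516, 101.46984100341797) 9.949280738830566 hi 0
[[ 369.1  -25.2]
 [ 386.7 -125.1]
 [ 442.5 -115.3]
 [ 424.9  -15.4]]
[-3.1416  0.      0.2678]
[885.8 669.6   0.5] [1471.8 -946.6 -752.3] [133.5 575.5   0.6] [ 147.  -363.    -1.4]
```

```bash
cat > plan.py <<'E'
from h import *
def plan(tgt,psi_t,nmin=1,vmax=0.045,rmax=8.5):
    s=telemetry.observe(); p=np.array(s['ee_pos']);psi=np.degrees(s['ee_rot'][2])
    d=np.array(tgt,float)-p; da=(psi_t-psi+180)%360-180
    if abs(da)<.3: da=0
    n=max(nmin,int(np.ceil(np.linalg.norm(d)/1000/vmax)),int(np.ceil(abs(da)/rmax)))
    print('now',np.round(p,1),round(psi,2),'n',n,'twistz/row',round(-da/n,2))
    for i in range(n):
        a=np.radians(psi+da*i/n); c,s_=np.cos(a),np.sin(a); e=d/n/1000
        print(i+1,np.round([c*e[0]+s_*e[1], s_*e[0]-c*e[1], -e[2]],4).tolist())
E
python3 - <<'E'
from plan import *
from scipy.optimize import least_squares
np.set_printoptions(precision=1,suppress=True)
for n in ['top','scene']:
    P=np.load(n+'1.npz')['W'].reshape(-1,3)
    b=(P[:,2]>12)&(P[:,2]<30)&(np.hypot(P[:,0]-535,P[:,1]+20)<85)&(P[:,0]>480)
    q=P[b][:,:2]
    H=np.array([535.3,-17.5])
    for it in range(4):
        phi=np.radians(97) if it==0 else phi
        ex=np.array([np.cos(phi),np.sin(phi)]);ey=np.array([-ex[1],ex[0]])
        X=(q-H)@ex;Y=(q-H)@ey; r=[]
        for lo in [-75,-65,-55,-45,-35,35,45,54]:
            k=(X>lo-5)&(X<=lo+5); y=Y[k]
            u=y[y>0];v=y[y<0]; r.append((lo,(np.median(u)+np.median(v))/2,y.max()-y.min()))
        r=np.array(r); a=np.polyfit(r[:,0],r[:,1],1); phi+=np.arctan(a[0]); H=H+ey*a[1]
    print(n,np.degrees(phi),H,'X range',X.min(),X.max()); print(r)
    k=(P[:,2]>17)&(P[:,2]<30)&(np.hypot(P[:,0]-H[0],P[:,1]-H[1])<17); print('boss',P[k].mean(0))
plan([447,302.5,180],97.5)
E
```

```text
top 95.47093298535611 [533.  -17.8] X range -78.4390101535935 63.44963186973545
[[-75.   -0.1  77.4]
 [-65.   -0.3  75.9]
 [-55.    0.2  66.9]
 [-45.    0.1  62.8]
 [-35.   -0.1  55.9]
 [ 35.   -0.1  49.9]
 [ 45.    0.1  57.8]
 [ 54.   -0.1  62.3]]
boss [533.1 -16.8  21.5]
scene 96.25007944290432 [537.5 -17.2] X range -77.07437528110194 65.4516652958168
[[-75.    0.2  77. ]
 [-65.    0.1  75.8]
 [-55.   -0.1  68.1]
 [-45.   -0.3  64.2]
 [-35.    0.2  56.5]
 [ 35.   -0.2  51.5]
 [ 45.    0.2  57.9]
 [ 54.    0.   60.7]]
boss [537.3 -14.   20.4]
now [ 145.5 -530.4  303.9] 15.34 n 20 twistz/row -4.11
1 [0.0256, -0.0362, 0.0062]
2 [0.0281, -0.0342, 0.0062]
3 [0.0305, -0.0321, 0.0062]
4 [0.0327, -0.0299, 0.0062]
5 [0.0347, -0.0275, 0.0062]
6 [0.0366, -0.0249, 0.0062]
7 [0.0383, -0.0222, 0.0062]
8 [0.0398, -0.0194, 0.0062]
9 [0.0411, -0.0165, 0.0062]
10 [0.0422, -0.0135, 0.0062]
11 [0.043, -0.0105, 0.0062]
12 [0.0437, -0.0074, 0.0062]
13 [0.0441, -0.0042, 0.0062]
14 [0.0443, -0.001, 0.0062]
15 [0.0442, 0.0021, 0.0062]
16 [0.044, 0.0053, 0.0062]
17 [0.0435, 0.0084, 0.0062]
18 [0.0428, 0.0115, 0.0062]
19 [0.0418, 0.0146, 0.0062]
20 [0.0407, 0.0175, 0.0062]
```

servo_tool:
  motion:
    - {"claw": 0.085,"offset": [0.0256,-0.0362,0.006],"twist": [0,0,-4.1]}
    - {"claw": 0.085,"offset": [0.0281,-0.0342,0.006],"twist": [0,0,-4.1]}
    - {"claw": 0.085,"offset": [0.0305,-0.0321,0.006],"twist": [0,0,-4.1]}
    - {"claw": 0.085,"offset": [0.0327,-0.0299,0.006],"twist": [0,0,-4.1]}
    - {"claw": 0.085,"offset": [0.0347,-0.0275,0.006],"twist": [0,0,-4.1]}
    - {"claw": 0.085,"offset": [0.0366,-0.0249,0.006],"twist": [0,0,-4.1]}
    - {"claw": 0.085,"offset": [0.0383,-0.0222,0.006],"twist": [0,0,-4.1]}
    - {"claw": 0.085,"offset": [0.0398,-0.0194,0.006],"twist": [0,0,-4.1]}
    - {"claw": 0.085,"offset": [0.0411,-0.0165,0.006],"twist": [0,0,-4.1]}
    - {"claw": 0.085,"offset": [0.0422,-0.0135,0.006],"twist": [0,0,-4.1]}
    - {"claw": 0.085,"offset": [0.043,-0.0105,0.006],"twist": [0,0,-4.1]}
    - {"claw": 0.085,"offset": [0.0437,-0.0074,0.006],"twist": [0,0,-4.1]}
  force: 40

```text
clock: 1.8
ee_pos: [327.4, -29.2, 232.1]
ee_rot: [3.14, -0.0, 1.129]
force: [2.0, -1.3, -0.2]
grip_width: 0.993
grasp_force: 0.0
```

```bash
python3 -c "
from plan import *
plan([447,302.5,180],98)
print(telemetry.observe()['joints'])"
```

```text
now [327.4 -29.2 232.1] 64.69 n 8 twistz/row -4.16
1 [0.0439, -0.0042, 0.0065]
2 [0.0441, -0.001, 0.0065]
3 [0.044, 0.0022, 0.0065]
4 [0.0437, 0.0054, 0.0065]
5 [0.0432, 0.0085, 0.0065]
6 [0.0425, 0.0117, 0.0065]
7 [0.0415, 0.0147, 0.0065]
8 [0.0404, 0.0177, 0.0065]
[-3.14737682e-01 -1.69838774e-02 -8.12753720e-01  7.73232133e-01
 -5.98456287e-05  1.69775326e+00]
```

servo_tool:
  motion:
    - {"claw": 0.085,"offset": [0.0439,-0.0042,0.0065],"twist": [0,0,-4.16]}
    - {"claw": 0.085,"offset": [0.0441,-0.001,0.0065],"twist": [0,0,-4.16]}
    - {"claw": 0.085,"offset": [0.044,0.0022,0.0065],"twist": [0,0,-4.16]}
    - {"claw": 0.085,"offset": [0.0437,0.0054,0.0065],"twist": [0,0,-4.16]}
    - {"claw": 0.085,"offset": [0.0432,0.0085,0.0065],"twist": [0,0,-4.16]}
    - {"claw": 0.085,"offset": [0.0425,0.0117,0.0065],"twist": [0,0,-4.16]}
    - {"claw": 0.085,"offset": [0.0415,0.0147,0.0065],"twist": [0,0,-4.16]}
    - {"claw": 0.085,"offset": [0.0404,0.0177,0.0065],"twist": [0,0,-4.16]}
    - {"claw": 0.085,"offset": [0,0,0],"twist": [0,0,0]}

```text
clock: 2.7
ee_pos: [449.1, 304.8, 179.1]
ee_rot: [3.139, -0.002, 1.713]
force: [-0.0, -0.3, -0.5]
grip_width: 0.999
grasp_force: 0.0
```

```bash
python3 -c "
from plan import *
plan([447,302.5,106],98)
c=capture('scene');save(c,'s2.png')
for q in ['stem','lugs']:
  for r in nets.spot_point(q,c): print(q,round(r['conf'],2),world(c,r['location']))
"
```

```text
now [449.1 304.8 179.1] 98.14 n 2 twistz/row 0.0
1 [-0.001, -0.0012, 0.0366]
2 [-0.001, -0.0012, 0.0366]
stem 0.95 [442.71885507 301.21611688  48.51942681]
stem 0.7 [468.0599672  381.81691954  53.66905262]
stem 0.6 [344.44311901 294.41503305  50.93499325]
stem 0.37 [447.03910163 264.24698132  12.32303906]
lugs 0.93 [447.96371032 263.39596457  11.39520867]
lugs 0.76 [433.08010108 404.55122152  11.79721865]
lugs 0.69 [323.85393824 320.37330718  12.88077352]
```

servo_tool:
  motion:
    - {"claw": 0.085,"offset": [-0.001,-0.0015,0.02],"twist": [0,0,0]}
    - {"claw": 0.085,"offset": [-0.001,-0.0015,0.02],"twist": [0,0,0]}
    - {"claw": 0.085,"offset": [0,0,0.02],"twist": [0,0,0]}
    - {"claw": 0.085,"offset": [0,0,0.013],"twist": [0,0,0]}
    - {"claw": 0.02,"offset": [0,0,0],"twist": [0,0,0]}
    - {"claw": 0.02,"offset": [0,0,0],"twist": [0,0,0]}
    - {"claw": 0.02,"offset": [0,0,0],"twist": [0,0,0]}
    - {"claw": 0.02,"offset": [0,0,0],"twist": [0,0,0]}
    - {"claw": 0.02,"offset": [0,0,0],"twist": [0,0,0]}
    - {"claw": 0.02,"offset": [0,0,0],"twist": [0,0,0]}
  force: 40

```text
clock: 3.85
ee_pos: [445.5, 298.4, 107.7]
ee_rot: [3.14, -0.0, 1.707]
force: [0.0, 0.0, 5.1]
grip_width: 0.27
grasp_force: 40.1
```

servo_tool:
  motion:
    - {"claw": 0.02,"offset": [0,0,-0.015],"twist": [0,0,0]}
    - {"claw": 0.02,"offset": [0,0,-0.025],"twist": [0,0,0]}
    - {"claw": 0.02,"offset": [0,0,0],"twist": [0,0,0]}

```text
clock: 4.15
ee_pos: [446.1, 298.9, 149.2]
ee_rot: [3.138, -0.001, 1.708]
force: [1.6, 0.4, -2.3]
grip_width: 0.27
grasp_force: 39.8
```

```bash
python3 - <<'E'
from plan import *
np.set_printoptions(precision=1,suppress=True)
s=telemetry.observe(); print(s['ee_pos'],s['ee_rot'],s['force'],s['grip_width'])
for n in ['scene','top']:
  c=capture(n);save(c,n+'3.png')
  for q in ['stem','lugs']:
    for r in nets.spot_point(q,c)[:2]: print(n,q,round(r['conf'],2),world(c,r['location']))
  P=cloud(c).reshape(-1,3)
  k=(P[:,2]>45)&(P[:,2]<66)&(P[:,1]<284)&(P[:,1]>245)&(abs(P[:,0]-448)<25)
  q=P[k]; print(len(q))
  for y0 in range(245,284,6):
    v=q[(q[:,1]>y0)&(q[:,1]<=y0+6)]
    if len(v): print(y0,np.median(v[v[:,0]<447,0]),np.median(v[v[:,0]>447,0]),v[:,2].max(),v[:,0].min(),v[:,0].max())
  print('tip',np.percentile(q[:,1],[0,2]))
plan([535,0,145],96)
E
```

```text
[446.1 298.9 149.2] [ 3.1 -0.   1.7] [ 1.6  0.4 -2.3] 0.27046959685021166
scene stem 0.84 [469.3 384.2  52.6]
scene stem 0.56 [444.3 301.8  92.4]
scene lugs 0.98 [447.  264.3  52.6]
scene lugs 0.82 [321.4 322.2  11.7]
222
251 440.05429917744436 456.0552447213505 64.03957283110068 437.03409398629725 457.7640503142004
257 440.6421291922518 455.8693370360806 63.95801548749202 437.93529451223526 459.43519865393176
263 441.17679914848924 454.90075918022904 63.533726753843034 438.7830074531731 458.16637170231434
269 441.7020160697013 454.26851941086625 63.224748168046204 439.3087028679612 457.65656665547687
275 442.10064587817067 453.67381845185605 63.68980595786278 439.52507134748225 455.5224770015032
281 441.83182085503984 452.4531731481054 63.62190038216534 440.3486719288492 454.2484514594226
tip [254.3 254.9]
top stem 0.47 [444.5 301.3  92.7]
top lugs 0.49 [449.  257.   52.5]
115
251 436.88871001312083 451.35993282018745 63.172873421905386 435.32972435739833 453.0437125958912
257 436.56769384734844 451.0156174404909 63.340571858808175 435.557185139767 452.9731162163254
263 437.8006648865536 450.7096259485054 63.942463412389195 436.1290489462584 452.84956565841634
269 437.87335170845654 449.0674919725663 65.22187462759946 436.49821591771456 452.7130896865454
275 437.6414943379539 448.6789462348864 63.37079498662644 436.98393622711257 450.5384643067492
281 437.6849842725439 448.46228088761586 64.02983746820767 437.41247664010655 450.2481479494617
tip [251.4 251.6]
now [444.  297.7 145.7] 97.82 n 7 twistz/row 0.26
1 [-0.0439, 0.0071, 0.0001]
2 [-0.0439, 0.0073, 0.0001]
3 [-0.0438, 0.0075, 0.0001]
4 [-0.0438, 0.0077, 0.0001]
5 [-0.0438, 0.0079, 0.0001]
6 [-0.0437, 0.0081, 0.0001]
7 [-0.0437, 0.0083, 0.0001]
```

```bash
python3 -c "
from plan import *
plan([528.2,70.7,146],96.8,vmax=.035)"
```

```text
now [444.  297.7 145.7] 97.82 n 7 twistz/row 0.15
1 [-0.0338, 0.0075, -0.0]
2 [-0.0337, 0.0076, -0.0]
3 [-0.0337, 0.0077, -0.0]
4 [-0.0337, 0.0078, -0.0]
5 [-0.0337, 0.0078, -0.0]
6 [-0.0337, 0.0079, -0.0]
7 [-0.0336, 0.008, -0.0]
```

servo_tool:
  motion:
    - {"claw": 0.02,"offset": [-0.02,0.0045,0],"twist": [0,0,0.15]}
    - {"claw": 0.02,"offset": [-0.034,0.0077,0],"twist": [0,0,0.15]}
    - {"claw": 0.02,"offset": [-0.034,0.0077,0],"twist": [0,0,0.15]}
    - {"claw": 0.02,"offset": [-0.034,0.0077,0],"twist": [0,0,0.15]}
    - {"claw": 0.02,"offset": [-0.034,0.0077,0],"twist": [0,0,0.15]}
    - {"claw": 0.02,"offset": [-0.034,0.0077,0],"twist": [0,0,0.15]}
    - {"claw": 0.02,"offset": [-0.028,0.0065,0],"twist": [0,0,0.15]}
    - {"claw": 0.02,"offset": [-0.018,0.005,0],"twist": [0,0,0]}
    - {"claw": 0.02,"offset": [0,0,0],"twist": [0,0,0]}
    - {"claw": 0.02,"offset": [0,0,0],"twist": [0,0,0]}
    - {"claw": 0.02,"offset": [0,0,0],"twist": [0,0,0]}

```text
clock: 5.55
ee_pos: [528.1, 71.6, 146.4]
ee_rot: [-3.14, -0.001, 1.69]
force: [-0.8, 0.9, -0.6]
grip_width: 0.27
grasp_force: 39.8
```

```bash
python3 - <<'E'
from plan import *
np.set_printoptions(precision=1,suppress=True)
s=telemetry.observe(); print(s['ee_pos'],s['ee_rot'],s['force'],s['grip_width'])
for n in ['scene','top']:
  c=capture(n);save(c,n+'4.png')
  W=cloud(c);P=W.reshape(-1,3)
  k=(P[:,2]>45)&(P[:,2]<66)&(P[:,1]<52)&(P[:,1]>10)&(abs(P[:,0]-530)<25)
  q=P[k]; print(n,len(q))
  for y0 in range(22,52,6):
    v=q[(q[:,1]>y0)&(q[:,1]<=y0+6)]
    if len(v): m=(v[:,0].min()+v[:,0].max())/2; print(y0,np.median(v[v[:,0]<m,0]),np.median(v[v[:,0]>m,0]))
  print('tip',np.percentile(q[:,1],[0,2]))
a=cv2.imread('pics/scene4.png')[130:290,80:280];cv2.imwrite('pics/s4c.png',cv2.resize(a,None,fx=3,fy=3))
E
```

```text
[528.1  71.6 146.4] [-3.1 -0.   1.7] [-0.8  0.9 -0.6] 0.269799981365034
scene 189
22 nan nan
28 521.2670308074134 536.609558980001
34 522.0796720467031 535.617881053876
40 522.6815838098212 535.2045575874495
46 523.0283588504385 534.5018414778316
tip [27.6 28.2]
top 7
28 518.898275752823 521.17734754548
34 518.6447237743429 519.3504087072932
tip [31.7 31.8]
  return _methods._mean(a, axis=axis, dtype=dtype,
  ret = ret.dtype.type(ret / rcount)
```

View pics/s4c.png

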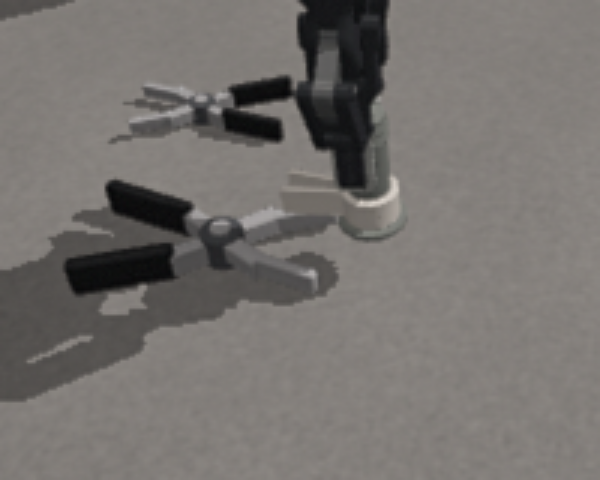

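The clip now hangs over the jaws, with the lugs at px ~(300,190) of the crop between the two jaws (~(285,215) and (290,275)). I'll shift about 2 mm and lower it.

servo_tool:
  motion:
    - {"claw": 0.02,"offset": [-0.0015,0.0023,0.015],"twist": [0,0,0]}
    - {"claw": 0.02,"offset": [0,0,0.015],"twist": [0,0,0]}
    - {"claw": 0.02,"offset": [0,0,0.006],"twist": [0,0,0]}
    - {"claw": 0.02,"offset": [0,0,0],"twist": [0,0,0]}
    - {"claw": 0.02,"offset": [0,0,0],"twist": [0,0,0]}

```text
clock: 6.15
ee_pos: [531.4, 70.0, 111.2]
ee_rot: [3.141, -0.0, 1.69]
force: [0.9, -0.4, -1.0]
grip_width: 0.273
grasp_force: 39.8
```

servo_tool:
  motion:
    - {"claw": 0.02,"offset": [0,0,0.002],"twist": [0,0,0]}
    - {"claw": 0.02,"offset": [0,0,0],"twist": [0,0,0]}
    - {"claw": 0.02,"offset": [0,0,0.001],"twist": [0,0,0]}
    - {"claw": 0.02,"offset": [0,0,0],"twist": [0,0,0]}
    - {"claw": 0.02,"offset": [0,0,0],"twist": [0,0,0]}

```text
clock: 6.65
ee_pos: [531.3, 69.7, 108.0]
ee_rot: [3.142, -0.0, 1.689]
force: [-0.2, 0.6, -0.8]
grip_width: 0.27
grasp_force: 39.8
```

```bash
python3 - <<'E'
from plan import *
np.set_printoptions(precision=1,suppress=True)
for n in ['scene']:
  c=capture(n);save(c,n+'5.png')
  W=cloud(c);P=W.reshape(-1,3)
  print(n,nets.spot_point('lugs',c)[:1] and world(c,nets.spot_point('lugs',c)[0]['location']))
  k=(P[:,2]>21)&(P[:,2]<30)&(P[:,1]<52)&(P[:,1]>10)&(abs(P[:,0]-530)<25)
  q=P[k]; print('lug top z',np.percentile(q[:,2],[50,90,98]), 'tip',q[:,1].min(), q[:,0].min(),q[:,0].max())
s=telemetry.observe(); print(s['ee_pos'],s['ee_rot'],s['force'])
E
```

```text
scene [324.2 321.4  12.6]
lug top z [22.  22.7 23.3] tip 26.029334608764902 522.4792960539866 540.661605880879
[531.3  69.6 107.9] [3.1 0.  1.7] [ 0.4 -0.2 -1.3]
```

servo_tool:
  motion:
    - {"claw": 0.02,"offset": [0,0,0.001],"twist": [0,0,0]}
    - {"claw": 0.02,"offset": [0,0,0],"twist": [0,0,0]}
    - {"claw": 0.035,"offset": [0,0,0],"twist": [0,0,0]}
    - {"claw": 0.05,"offset": [0,0,0],"twist": [0,0,0]}
    - {"claw": 0.07,"offset": [0,0,0],"twist": [0,0,0]}
    - {"claw": 0.07,"offset": [0,0,0],"twist": [0,0,0]}
    - {"claw": 0.07,"offset": [0,0,-0.02],"twist": [0,0,0]}
    - {"claw": 0.085,"offset": [0,0,-0.03],"twist": [0,0,0]}
    - {"claw": 0.085,"offset": [0,0,-0.02],"twist": [0,0,0]}
    - {"claw": 0.085,"offset": [0,0,0],"twist": [0,0,0]}

```text
clock: 7.8
ee_pos: [533.2, 69.7, 179.6]
ee_rot: [3.136, 0.001, 1.689]
force: [-0.4, -0.7, -0.5]
grip_width: 0.995
grasp_force: 0.0
```

```bash
python3 - <<'E'
from plan import *
np.set_printoptions(precision=1,suppress=True)
H=[538.9,-58,170]
plan(H,96,vmax=.035)
for n in ['scene','top']:
  c=capture(n);save(c,n+'6.png')
  for q in ['lugs','jaws','handles','stem','pliers']:
    for r in nets.spot_point(q,c)[:5]:
      w=world(c,r['location'])
      if 480<w[0]<600 and abs(w[1])<130: print(n,q,round(r['conf'],2),w)
a=cv2.imread('pics/scene6.png')[150:270,80:240];cv2.imwrite('pics/s6c.png',cv2.resize(a,None,fx=4,fy=4))
E
```

```text
now [533.2  69.7 179.6] 96.77 n 4 twistz/row 0.19
1 [-0.0319, -0.0024, 0.0024]
2 [-0.0319, -0.0023, 0.0024]
3 [-0.0319, -0.0021, 0.0024]
4 [-0.0319, -0.002, 0.0024]
scene lugs 0.6 [531.1  34.7  15.1]
scene lugs 0.58 [544.  -56.6  10.3]
scene jaws 0.9 [532.7  34.4   7.1]
scene handles 0.97 [538.9 -56.8  12.2]
scene handles 0.59 [534.3  33.   14.7]
scene stem 0.6 [527.8  73.3  49.3]
scene pliers 0.88 [532.6 -16.5  -0.4]
top jaws 0.44 [527.8  38.1  12.7]
top stem 0.88 [531.6  75.5  52.3]
```

View pics/s6c.png

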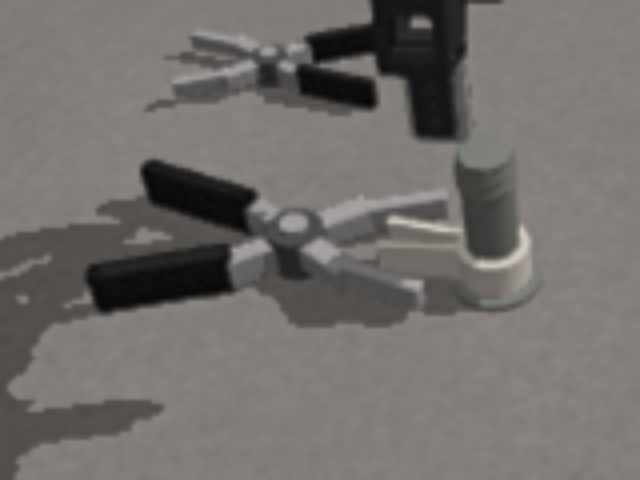

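The hose tail stands with its lugs (crop px ~400,240) between both jaws. Next I go to the handles.

servo_tool:
  motion:
    - {"claw": 0.085,"offset": [-0.02,-0.001,0],"twist": [0,0,0.2]}
    - {"claw": 0.085,"offset": [-0.035,-0.0025,0],"twist": [0,0,0.2]}
    - {"claw": 0.085,"offset": [-0.035,-0.0025,0.01],"twist": [0,0,0.2]}
    - {"claw": 0.085,"offset": [-0.025,-0.002,0.02],"twist": [0,0,0.2]}
    - {"claw": 0.085,"offset": [-0.0125,0,0.02],"twist": [0,0,0]}
    - {"claw": 0.085,"offset": [0,0,0],"twist": [0,0,0]}
    - {"claw": 0.085,"offset": [0,0,0],"twist": [0,0,0]}

```text
clock: 9.1
ee_pos: [537.3, -57.7, 126.8]
ee_rot: [-3.141, -0.001, 1.675]
force: [0.6, -0.5, -0.1]
grip_width: 0.995
grasp_force: 0.0
```

```bash
python3 - <<'E'
from plan import *
plan([539.6,-58,78],96,vmax=.02)
E
```

```text
now [537.3 -57.7 126.8] 95.95 n 3 twistz/row 0.0
1 [-0.0002, 0.0008, 0.0163]
2 [-0.0002, 0.0008, 0.0163]
3 [-0.0002, 0.0008, 0.0163]
```

servo_tool:
  motion:
    - {"claw": 0.085,"offset": [0,0.002,0.016],"twist": [0,0,0]}
    - {"claw": 0.085,"offset": [0,0,0.016],"twist": [0,0,0]}
    - {"claw": 0.085,"offset": [0,0,0.012],"twist": [0,0,0]}
    - {"claw": 0.085,"offset": [0,0,0.004],"twist": [0,0,0]}
    - {"claw": 0.085,"offset": [0,0,0],"twist": [0,0,0]}
    - {"claw": 0.085,"offset": [0,0,0],"twist": [0,0,0]}
  force: 20

```text
clock: 9.7
ee_pos: [540.0, -57.5, 79.5]
ee_rot: [3.141, 0.0, 1.676]
force: [-0.3, -0.2, 0.2]
grip_width: 0.993
grasp_force: 0.0
```

```bash
python3 - <<'E'
from plan import *
s=telemetry.observe();print(s['ee_pos'],s['force'])
c=capture('scene');save(c,'s7.png')
a=c['image'][140:260,80:240,::-1];cv2.imwrite('pics/s7c.png',cv2.resize(a,None,fx=4,fy=4))
E
```

```text
[540.02152921 -57.5070571   79.51078144] [-0.27100101 -0.20396665  0.23793336]
```

View pics/s7c.png

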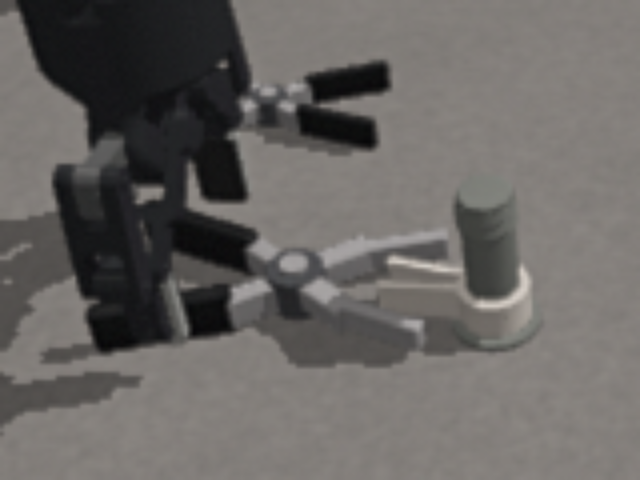

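The fingers straddle both grips (crop px ~(130,270) and (220,180)), and the jaws are around the lugs. Closing gradually.

servo_tool:
  motion:
    - {"claw": 0.07,"offset": [0,0,0.001],"twist": [0,0,0]}
    - {"claw": 0.062,"offset": [0,0,0.001],"twist": [0,0,0]}
    - {"claw": 0.058,"offset": [0,0,0],"twist": [0,0,0]}
    - {"claw": 0.055,"offset": [0,0,0],"twist": [0,0,0]}
    - {"claw": 0.052,"offset": [0,0,0],"twist": [0,0,0]}
    - {"claw": 0.049,"offset": [0,0,0],"twist": [0,0,0]}
    - {"claw": 0.046,"offset": [0,0,0],"twist": [0,0,0]}
    - {"claw": 0.046,"offset": [0,0,0],"twist": [0,0,0]}
  force: 25

```text
clock: 10.55
ee_pos: [541.2, -58.5, 78.4]
ee_rot: [3.138, 0.002, 1.675]
force: [0.1, -0.9, 9.1]
grip_width: 0.543
grasp_force: 6.1
```

```bash
python3 - <<'E'
from plan import *
s=telemetry.observe();print(s['ee_pos'],s['force'])
c=capture('scene');save(c,'s8.png')
a=c['image'][140:260,80:240,::-1];cv2.imwrite('pics/s8c.png',cv2.resize(a,None,fx=4,fy=4))
E
```

```text
[541.19770394 -58.46489869  78.43679138] [ 0.11695401 -0.92916547  9.12569715]
```

View pics/s8c.png

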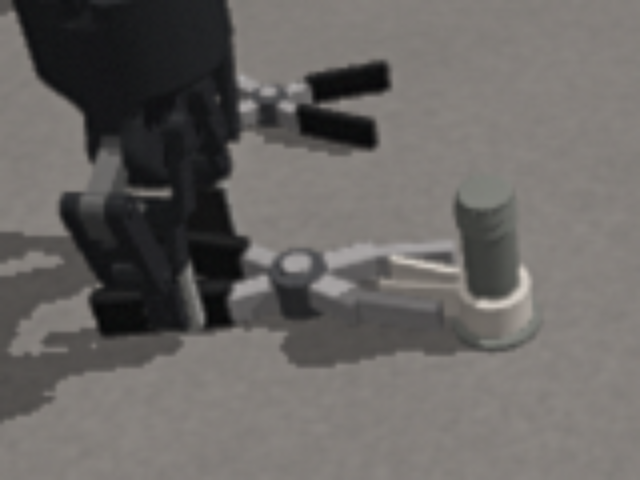

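Jaws are closing evenly onto the lugs (crop px ~400,280). Continuing.

servo_tool:
  motion:
    - {"claw": 0.043,"offset": [0,0,0],"twist": [0,0,0]}
    - {"claw": 0.04,"offset": [0,0,0],"twist": [0,0,0]}
    - {"claw": 0.037,"offset": [0,0,0],"twist": [0,0,0]}
    - {"claw": 0.034,"offset": [0,0,0],"twist": [0,0,0]}
    - {"claw": 0.031,"offset": [0,0,0],"twist": [0,0,0]}
    - {"claw": 0.029,"offset": [0,0,0],"twist": [0,0,0]}
    - {"claw": 0.027,"offset": [0,0,0],"twist": [0,0,0]}
    - {"claw": 0.026,"offset": [0,0,0],"twist": [0,0,0]}
    - {"claw": 0.026,"offset": [0,0,0],"twist": [0,0,0]}
    - {"claw": 0.026,"offset": [0,0,0],"twist": [0,0,0]}
  force: 30

```text
clock: 11.6
ee_pos: [541.5, -59.1, 79.2]
ee_rot: [3.138, 0.004, 1.674]
force: [-1.0, -2.4, 14.0]
grip_width: 0.311
grasp_force: 28.8
```

```bash
python3 - <<'E'
from plan import *
s=telemetry.observe();print(s['ee_pos'],s['force'])
c=capture('scene');save(c,'s9.png')
a=c['image'][140:260,80:240,::-1];cv2.imwrite('pics/s9c.png',cv2.resize(a,None,fx=4,fy=4))
E
```

```text
[541.47108057 -59.11313112  79.17252937] [-1.01358073 -2.39036983 13.95360665]
```

View pics/s9c.png

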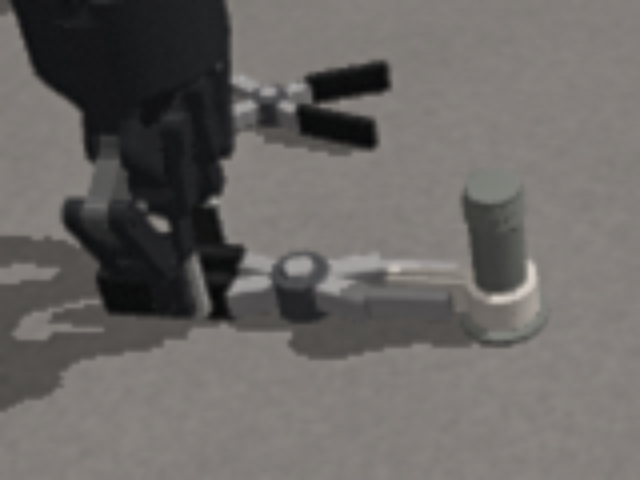

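Jaws look parallel and the handles are at the stop, so the clip should be shut. Opening slowly, then retreating.

servo_tool:
  motion:
    - {"claw": 0.03,"offset": [0,0,0],"twist": [0,0,0]}
    - {"claw": 0.035,"offset": [0,0,0],"twist": [0,0,0]}
    - {"claw": 0.041,"offset": [0,0,0],"twist": [0,0,0]}
    - {"claw": 0.048,"offset": [0,0,0],"twist": [0,0,0]}
    - {"claw": 0.055,"offset": [0,0,0],"twist": [0,0,0]}
    - {"claw": 0.063,"offset": [0,0,0],"twist": [0,0,0]}
    - {"claw": 0.075,"offset": [0,0,0],"twist": [0,0,0]}
    - {"claw": 0.085,"offset": [0,0,0],"twist": [0,0,0]}
    - {"claw": 0.085,"offset": [0,0,0],"twist": [0,0,0]}
    - {"claw": 0.085,"offset": [0,0,-0.02],"twist": [0,0,0]}
    - {"claw": 0.085,"offset": [0,0,-0.04],"twist": [0,0,0]}
    - {"claw": 0.085,"offset": [0,0,-0.04],"twist": [0,0,0]}

```text
clock: 12.85
ee_pos: [538.9, -57.6, 177.4]
ee_rot: [-3.14, -0.001, 1.675]
force: [0.7, 0.4, -0.2]
grip_width: 0.995
grasp_force: 0.0
```

servo_tool:
  motion:
    - {"claw": 0.085,"offset": [-0.04,0,-0.03],"twist": [0,0,0]}
    - {"claw": 0.085,"offset": [-0.045,0,0],"twist": [0,0,0]}
    - {"claw": 0.085,"offset": [-0.045,0,0],"twist": [0,0,0]}
    - {"claw": 0.085,"offset": [-0.03,0,0],"twist": [0,0,0]}
    - {"claw": 0.085,"offset": [0,0,0],"twist": [0,0,0]}
    - {"claw": 0.085,"offset": [0,0,0],"twist": [0,0,0]}

```text
clock: 13.45
ee_pos: [555.9, -217.3, 206.6]
ee_rot: [-3.141, -0.001, 1.674]
force: [0.6, 0.9, -1.2]
grip_width: 0.995
grasp_force: 0.0
```

```bash
python3 - <<'E'
from plan import *
np.set_printoptions(precision=1,suppress=True)
o=[]
for n in ['scene','top']:
  c=capture(n);save(c,n+'10.png')
  P=cloud(c).reshape(-1,3)
  q=P[(P[:,2]>20.5)&(P[:,2]<28)&(P[:,1]<62)&(P[:,1]>22)&(abs(P[:,0]-532)<25)]
  for y0 in range(24,62,6):
    v=q[(q[:,1]>y0)&(q[:,1]<=y0+6)]
    if len(v): print(n,y0,v[:,0].min(),v[:,0].max())
  u,w=map(int,pix(c,[533,20,10])); a=c['image'][w-50:w+50,u-65:u+65,::-1]; o.append(cv2.resize(a,(390,300),interpolation=cv2.INTER_CUBIC))
cv2.imwrite('pics/e.png',np.hstack(o))
E
```

```text
scene 24 526.6873542182503 537.0297659316848
scene 30 525.9974858342142 536.976141736978
scene 36 526.5725138048376 535.0849478316777
scene 42 527.1092111183546 534.7466209757383
scene 48 524.9843225665209 534.110159620816
scene 54 524.135210455824 533.4527803546457
scene 60 523.8781951404193 533.1650481705371
top 24 526.7580435222271 556.848138032336
top 30 525.8570109580644 554.7865062998995
top 36 525.660880179434 556.4860902189491
top 42 525.359813198996 533.8039694314625
top 48 523.7670552994726 533.7975827514931
top 54 523.068109580535 533.8112723493152
top 60 520.980630093034 525.1097180378001
```

View pics/e.png

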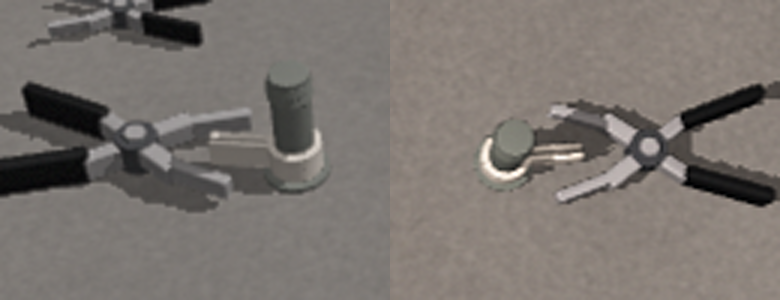

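The lugs are now parallel and about 10 mm over their outer faces, so the clip is shut. The pliers have sprung open and the hose tail is standing with its lugs between the jaws.

```bash
python3 -c "
from rig import order
print(order.close_job())"
```

```text
the job is handed in; nothing more can be done
None
```

The job is handed in: the last pictures show the clip snapped shut by the pliers, the pliers sprung open again, and the hose tail standing with its lugs between the jaws, with the clock at about 13.5 s of the 42 s allowed.

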